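# Draw a guide pin from a deep pocket with sprung tongs and press it home

## Robot

A 6-joint arm with a two-finger parallel gripper is mounted at the origin on the work surface. World frame = base frame: x ahead of the robot, y to its left, z up, the work surface at z = 0. Lengths are in m, angles in rad, forces in N, time in s.
With the tool pointing down it reaches from about 0.375 to 0.9 m from the base axis. Payload 3.1 kg.
Tool frame: the origin (TCP) lies midway between the tips of the shut fingers; the grasp point (between the pads) lies 19 mm behind it; z points along the fingers, y is the line along which they close (so a half turn about z gives the same grasp; the last joint's range is limited). The gripper opens to 85 mm and grips with 20 to 120 N. Pads are 22 mm wide; open, the fingers measure 114 mm over their backs; the gripper's body (76 mm by 85 mm) begins 54 mm behind the grasp point. The pads swing forward as they close: fully open they stand 13 mm farther back than shut.
Start: joints at [-1.446, 0.527, 1.433, -0, 1.181, -0.178], TCP at [0.186, -0.597, 0.231] pointing down, gripper open.
Joint ranges: [-3.08, 3.08], [-0.75, 2.2], [0.22, 2.44], [-1.43, 4.57], [0, 2.65], [-2.85, 2.85]. Speed limits (rad/s): [2.79, 2.79, 3.14, 3.14, 3.14, 3.14].

## Interface

Orientations are given as a unit quaternion [x, y, z, w].
In Python, from station import monitor, vision, arm gives the robot as it stands.
- The arm moves only by the tool apply_moves, never from a script. Its argument "targets" is a list of rows, each a list of 5 numbers: the opening, from -1 (shut) to 1 (fully open), so that 0 is half open, then the shift along the tool's x, y, z in units of 0.04 m (1.0 is 0.04 m), then the turn about the tool's z in units of 180 degrees (1.0 is 180 degrees). In form: [[gripper, dx, dy, dz, spin], ...]. A call has 1 to 12 rows; each row shifts and turns the commanded pose from where the row before left it, along the tool's axes as they then stand; what a row does not reach is not made up. A row lasts 1/12 s, in which the tool goes at most 41.7 mm and 7.16 degrees, less where a joint would pass 70% of its speed; a pose out of reach is approached as far as the arm can. A call with a number of a shift or a turn outside -1 to 1 is refused whole. A call with a gripper value outside its range is refused whole. The fingers move at their own pace and stop on an object; "grip_force" is the grip in N (left out, the last holds). Time passes only in rows, so rows that do not move let the fingers close. It gives the time, the measured TCP pose, the force, the opening and the grip force at its end, in the units of the state.
- monitor.observe(): the state, without advancing time (a new reading comes with each control period).
- vision.capture(name): name is "side" or "top"; returns the picture (420x560x3 uint8, red, green, blue); there is no depth.
- vision.camera_params(name): a dict with "fov_y" (degrees; the focal length in pixels is half the picture's height over the tangent of half this angle, whatever the lens; pixels are square), "cx", "cy" (the principal point, pixels), "dist_coeffs" ([k1, k2, p1, p2, k3] as OpenCV has them; the pictures are not rectified), "extrinsics" (4x4, takes a point from camera to world coordinates). Camera axes: x right, y down, z forward; pixel columns grow to the right and rows downward; lengths in m; the calibration is good to about 2 mm. A picture is of the moment at which its call begins. camera_params takes no time and is no camera call.
- arm.job_done(): hands the job in; it is judged then, once.
The state is a dict: "clock": time; "qpos": joint angles; "joint_vel": joint speeds; "joint_torque": joint torques, N m; "eef_pos": TCP position; "tcp_rot": TCP orientation; "force": force on the tool from outside, world axes, zero at the start; "wrist_torque": the same for the moment, N m; "width": opening from 0.0 (shut) to 1.0 (fully open); "grasp_force": force on a finger pad.
Only numpy, scipy, OpenCV 4.12 (cv2) and the standard library are available. Lean on these libraries where they do the work, as an engineer would, in place of code of your own. Each camera call takes 0.05 s, during which the arm holds its last target. There are 200 camera calls.

## Task

Take the sprung tongs from their stand, use them to draw, without forcing, the yellow guide pin out of its deep pocket, and press the pin into the free hole of the circuit-board carrier until its collar is flush on the steel seat; then bear down on it with about 20 newtons for a second to set it, never much more. Stand the tongs back upright in their stand. Touch the pin only with the tongs and leave the blue pin and the other things where they are.

Things in the scene. Friction and masses are not known exactly. Their poses are not given: they have to be found in the camera images.
- tongs_grip (a point): Sprung parallel tongs, 119 mm long, about 85 g, standing tips down in their stand. Point midway between the two blue grip plates, 90 mm above the tips; z up towards the head, y the closing line. Plates 22 mm wide (x), 34 mm over their outer faces when relaxed, from 18 mm above this point down to a lip 21 mm below it, 5 mm proud, on which fingertips can bear. The head (18 x 26 mm) ends 29 mm above.
- tongs_tip (a point): Point midway between the tongs' jaw tips, at their lower end (axes as tongs_grip). Jaws at the tip 10 mm wide (x), 4 mm thick (y), gap 16 mm relaxed, 24 mm over their outsides, steel. The grip plates are faced with rubber.
- jaw_l (a joint): How far each jaw has closed, 0 to 4 mm (in m): both move alike and parallel, as much as the plates do, so the gap is 16 mm less twice this. 3 mm closes on a pin's stem. The springs push back with about 2 N at 0, 6.5 N at 3 mm, 8 N at 4 mm; what the gripper squeezes with beyond that reaches the pin.
- stand_floor (a point): The black tongs stand, fixed. This point is the centre of the floor of its socket, 5 mm above the table, on which the tongs' tips stand. Socket: inside 16 mm (x) by 30 mm (y), its rim 45 mm above this point. The tongs stand in it with their y axis along its y (either way round).
- yellow_pin_stem (a point): Yellow shouldered guide pin, 34 mm high, about 22 g, standing upright in its pocket. Point at the centre of its round stem (10 mm thick, 16 mm high), z up. Its foot is held by sprung balls: pulling it out takes about 4 to 8 N.
- yellow_pin_collar (a point): Centre of the underside of the yellow pin's collar (20 mm in diameter, 3 mm thick), 11 mm below the stem's centre; the stem rises from its top, on which the open jaws' tips can come to rest. Below it a round steel shank, 10 mm thick, 15 mm long, the last 5 mm tapering to 5 mm at the nose. Home, this point lies in the plate's surface.
- blue_pin_stem (a point): A like pin with blue stem and collar in the other pocket; to be left alone.
- store_top (a point): The grey pin store, a fixed block 90 mm (x) by 54 mm (y) and 78 mm high. This point is the centre of its top face. Two pockets, centred 22 mm either side along x, each 24 mm (x) by 32 mm (y) and 56 mm deep; a pin stands centred in the floor of each. The tongs fit in with their jaws closing along y.
- seat_hole (a point): Centre of the free guide hole's mouth, on top of its steel seat (30 mm square, 2 mm thick) on the board carrier. Hole 11 mm square, 17 mm deep; sprung balls in its walls grip the shank, so pressing the pin in takes about 5 to 12 N, and some 5 N of a downward push goes into them. Collar on the seat: bear down with about 20 N for a second (35 is too much). Nothing stands within 28 mm.
- carrier_mid (a point): Centre of the carrier's upper face: fixed aluminium plate 130 mm (x) by 196 mm (y), 20 mm thick, carrying a green circuit board with parts up to 18 mm high. The free hole is 78 mm towards -y; a yellow pin already fitted 78 mm towards +y shows how it should look.
- solvent_bottle: White plastic bottle with steel cap, 64 mm in diameter, 150 mm high, origin at the centre of its underside; bystander.
- flux_jar: Small amber jar, 52 mm in diameter, 55 mm high, origin at the centre of its underside; bystander.
- red_brush_grip (a point): Handle of a red brush lying on the bench; bystander.
- screwdriver_grip (a point): Handle of a screwdriver lying on the bench; bystander.

How it is judged:
By the outcome, as a careful person would: the job done as asked, in the order asked, and still so for the second after the job is handed in, with the robot touching nothing.
It also fails if it takes over 64 s, if anything falls off the work surface, if the arm or the gripper's body presses on something with over 40 N, if the wrist force passes 120 N, or if a joint passes its speed limit or range.

## Working session

There is one attempt and no reset: what is moved stays moved. The work goes in short steps, Python scripts to look and compute and a tool call to move; the robot and the scene stay as the last step left them, time stands still between calls to the robot, and variables do not carry over. Pictures are saved under pics/ and viewed, at most 10 in all, crops included, and the job is handed in when it is done.

Besides the shell and the picture viewer there is one more tool, called after "Request:" by a JSON object that holds its "name" and its "arguments". apply_moves: Moves the arm, as the interface text tells. Its arguments: {"type":"object","properties":{"targets":{"type":"array","items":{"type":"array","items":{"type":"number"}}},"grip_force":{"type":"number"}},"required":["targets"]}

```bash
mkdir -p pics; python3 - <<'E'
from station import monitor, vision
import cv2
s=monitor.observe();print(s)
for n in("side","top"):
    im=vision.capture(n);cv2.imwrite(f"pics/{n}0.png",cv2.resize(im[:,:,::-1],(800,600),interpolation=cv2.INTER_CUBIC));print(n,vision.camera_params(n))
E
```

```text
{'clock': 0.0, 'qpos': array([-1.44652256e+00,  5.28461564e-01,  1.43388795e+00, -1.31764957e-05,
        1.18140321e+00, -1.78504643e-01]), 'joint_vel': array([ 0.0017368 ,  0.00027672, -0.00055146, -0.00202085,  0.00125985,
       -0.00029873]), 'joint_torque': array([-1.13939324e-03, -4.42351019e+01, -1.78024149e+01, -3.08184844e-04,
        8.40661756e-03, -9.17590484e-06]), 'eef_pos': array([ 0.18629081, -0.59584734,  0.23034101]), 'tcp_rot': array([ 9.88561569e-01,  1.50813985e-01,  2.31918521e-05, -1.07980036e-03]), 'force': array([ 0.81003077, -0.11228979,  0.27091201]), 'wrist_torque': array([-0.05289913,  0.01162028,  0.0122604 ]), 'grasp_force': 0.0, 'width': 1.0012308499846412}
side {'fov_y': 51.83433029465763, 'cx': 281.5415668355289, 'cy': 206.1639652619411, 'dist_coeffs': array([0.04390557, 0.        , 0.        , 0.        , 0.        ]), 'extrinsics': array([[-0.91274493, -0.29229397,  0.28541359,  0.30548301],
       [-0.40843791,  0.66772748, -0.62234917,  0.47116656],
       [-0.00866959, -0.68461979, -0.72884881,  0.76615343],
       [ 0.        ,  0.        ,  0.        ,  1.        ]])}
top {'fov_y': 54.98760902095503, 'cx': 288.0027033259374, 'cy': 207.71954761283132, 'dist_coeffs': array([-0.04807482,  0.        ,  0.        ,  0.        ,  0.        ]), 'extrinsics': array([[ 0.01425026, -0.99734516,  0.07141129,  0.48001463],
       [-0.99970611, -0.01281033,  0.02058139, -0.1225104 ],
       [-0.01961194, -0.07168359, -0.99723459,  0.94455243],
       [ 0.        ,  0.        ,  0.        ,  1.        ]])}
```

View pics/side0.png

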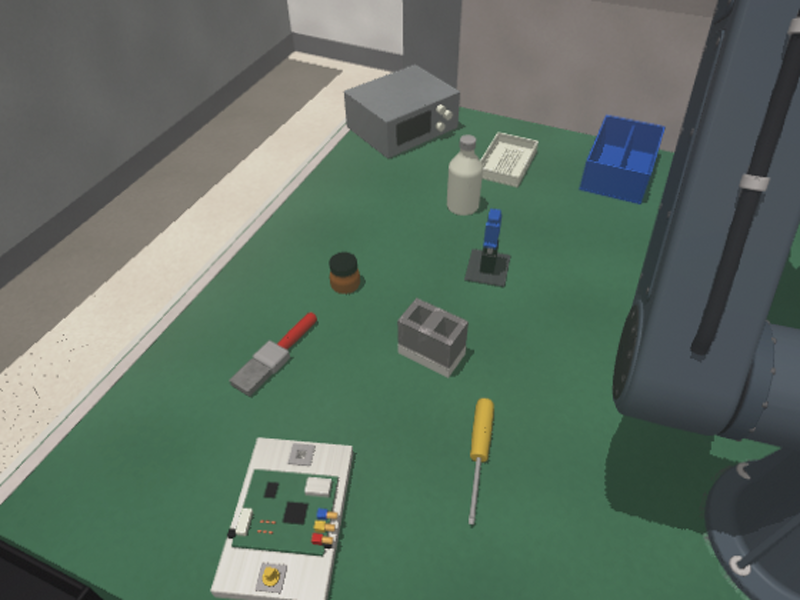

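View pics/top0.png

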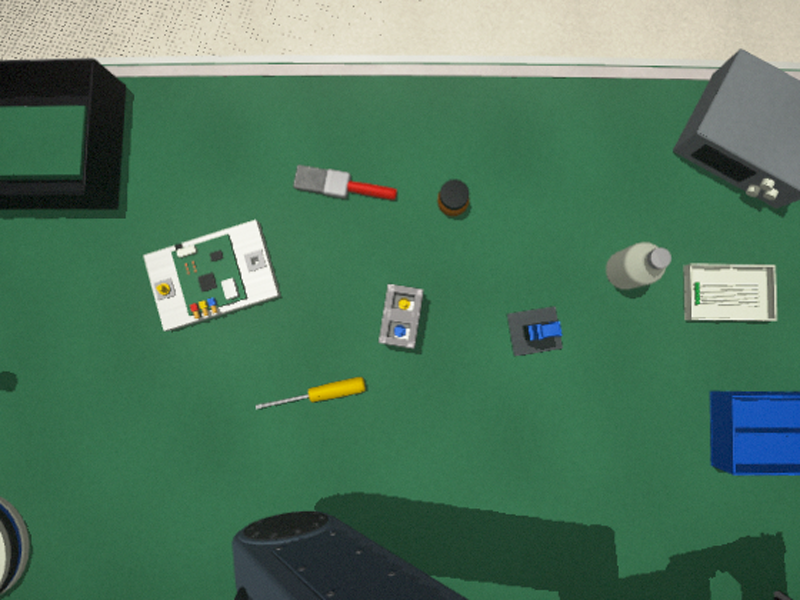

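Side view: the tongs stand at about (490,245), the store at (432,337) and the free seat at (302,455). In the top view the yellow pin is at (404,304), the seat at (255,261) and the stand at (533,331). I'll take enlarged crops of these.

```bash
cat > h.py <<'E'
import numpy as np, cv2
from station import monitor, vision
def P(n):
    p=vision.camera_params(n);f=210/np.tan(np.radians(p["fov_y"]/2))
    return np.array([[f,0,p["cx"]],[0,f,p["cy"]],[0,0,1.]]),np.array(p["dist_coeffs"]),np.array(p["extrinsics"])
def ray(n,uv):
    K,d,E=P(n);q=cv2.undistortPoints(np.array([[uv]],float),K,d)[0,0]
    return E[:3,3],E[:3,:3]@np.array([q[0],q[1],1])
def atz(n,uv,z):
    o,r=ray(n,uv);return o+r*(z-o[2])/r[2]
def proj(n,p):
    K,d,E=P(n);W=np.linalg.inv(E);return cv2.projectPoints(np.array(p,float).reshape(-1,1,3),cv2.Rodrigues(W[:3,:3])[0],W[:3,3],K,d)[0].reshape(-1,2)
def tri(uvs):  # {'side':uv,'top':uv}
    A=np.zeros((3,3));b=np.zeros(3)
    for n,uv in uvs.items():
        o,r=ray(n,uv);r=r/np.linalg.norm(r);M=np.eye(3)-np.outer(r,r);A+=M;b+=M@o
    return np.linalg.solve(A,b)
def crop(im,x,y,w,h,s):
    c=cv2.resize(im[y:y+h,x:x+w,::-1],None,fx=s,fy=s,interpolation=cv2.INTER_CUBIC)
    for i in range(0,w,10):
        cv2.line(c,(int(i*s),0),(int(i*s),8 if (x+i)%50 else 18),(0,0,255),1)
        if i%20==0:cv2.putText(c,str(x+i),(int(i*s)+2,18),0,.35,(0,255,255),1)
    for i in range(0,h,10):
        cv2.line(c,(0,int(i*s)),(8,int(i*s)),(0,0,255),1)
        if i%20==0 and i:cv2.putText(c,str(y+i),(8,int(i*s)+4),0,.35,(0,255,255),1)
    return c
E
python3 - <<'E'
from h import *
t=vision.capture("top");s=vision.capture("side")
a=np.vstack([crop(t,250,185,80,60,5),crop(t,340,200,80,60,5)])
b=np.vstack([crop(s,265,200,80,60,5),crop(s,310,140,80,60,5)])
cv2.imwrite("pics/a.png",np.hstack([a,b]))
cv2.imwrite("pics/b.png",np.hstack([crop(t,90,145,120,100,400/120),crop(s,145,300,115,95,400/115)[:333]]) if 0 else np.hstack([cv2.resize(crop(t,95,145,110,100,4),(440,400)),cv2.resize(crop(s,170,300,85,100,4),(340,400))]))
E
```

```text
(no output)
```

View pics/a.png

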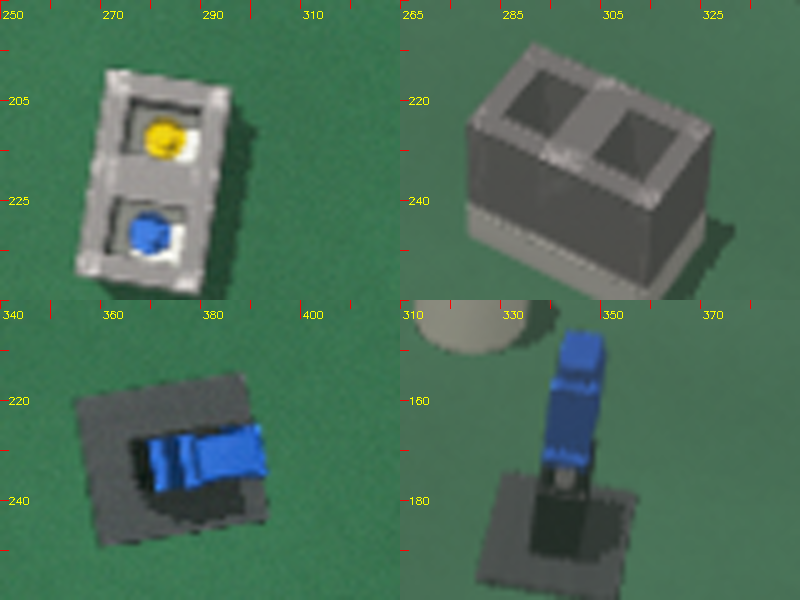

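View pics/b.png

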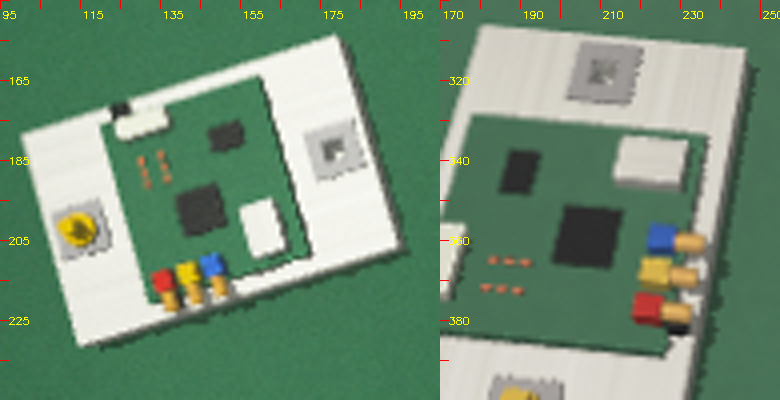

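The crops give the corners of the store top, stand base and carrier, plus the seat hole at top (178.8,182.8) and side (210.5,317.8).

```bash
cat >fit.py <<'E'
from h import *
from scipy.optimize import least_squares
def rect(w,h): return np.array([[-w,-h],[w,-h],[w,h],[-w,h]])/2
def fit(obs,pts,z,x0):
    # obs {cam: uv list}, pts in local xy
    def f(x,full=False):
        c,s=np.cos(x[2]),np.sin(x[2]);p=pts@np.array([[c,s],[-s,c]])+x[:2];p=np.c_[p,np.full(len(p),z)]
        return np.concatenate([(proj(n,p)-np.array(u))[~np.isnan(np.array(u)[:,0])].ravel() for n,u in obs.items()])
    r=least_squares(f,x0,loss="soft_l1");return r.x,np.abs(f(r.x)).max()
E
python3 - <<'E'
from fit import *
st={'top':[(272.4,199),(296,203),(290.4,243.4),(265.6,239.4)],'side':[(315.4,241.6),(278.6,224),(292,209),(327.8,225)]}
for n in st: print(n,np.round([atz(n,u,.078) for u in st[n]],4).tolist())
for n,u in (('top',[(355.4,220),(388.6,214.8),(393.4,244.2),(360,249.2)]),('side',[(331,174.4),(357.4,178.8),(353.6,200),(325.4,196.2)])):
    q=np.array([atz(n,k,.003) for k in u]);print('stand',n,np.round(q,4)[:,:2].tolist(),q.mean(0))
for n,u in (('top',(178.8,182.8)),('side',(210.5,317.8))): print('seat',atz(n,u,.022))
print(tri({'top':(178.8,182.8),'side':(210.5,317.8)}))
q=np.array([atz('top',u,.02) for u in [(100.5,178.8),(179.5,154),(196.2,207),(115,231.5)]]);print('carrier',np.round(q[:,:2],4).tolist(),q.mean(0))
print('head side',atz('side',(347,150),.124))
print('head top', [atz('top',u,.124)[:2].round(4) for u in [(393.2,225.2),(393.2,235)]])
print('ypin',atz('top',(283,212.6),.056))
E
```

```text
top [[0.5605, -0.0707, 0.078], [0.5525, -0.1217, 0.078], [0.4656, -0.1108, 0.078], [0.4733, -0.0575, 0.078]]
side [[0.4719, -0.054, 0.078], [0.5596, -0.067, 0.078], [0.5507, -0.1178, 0.078], [0.4641, -0.1059, 0.078]]
stand top [[0.5208, -0.2606], [0.5339, -0.338], [0.4657, -0.349], [0.4531, -0.2715]] [ 0.49337172 -0.30474893  0.003     ]
stand side [[0.5329, -0.3353], [0.4653, -0.3465], [0.4512, -0.2701], [0.5188, -0.2548]] [ 0.4920533  -0.30166759  0.003     ]
seat [0.60087448 0.15117271 0.022     ]
seat [0.60168146 0.15517203 0.022     ]
[0.6024648  0.15296095 0.01739692]
carrier [[0.6089, 0.3395], [0.6691, 0.1526], [0.5452, 0.1091], [0.4855, 0.2987]] [0.57716975 0.2249641  0.02      ]
head side [ 0.49103905 -0.3005515   0.124     ]
head top [array([ 0.506 , -0.3196]), array([ 0.4861, -0.3195])]
ypin [ 0.53270456 -0.09328476  0.056     ]
```

Request:
{"name": "apply_moves", "arguments": {"targets": [[1,0,0,0,0.022],[1,0,0,0,0.022],[1,0.7,-0.48,0,0],[1,0.7,-0.48,0,0],[1,0.7,-0.48,0,0],[1,0.7,-0.48,0,0],[1,0.7,-0.48,0,0],[1,0.7,-0.48,0,0],[1,0.7,-0.48,0,0],[1,0.7,-0.48,0,0],[1,0.7,-0.48,0,0],[1,0.7,-0.48,0,0]]}}

```text
clock: 1.2
eef_pos: [0.4321, -0.3598, 0.2312]
tcp_rot: [0.997, 0.082, -0.0, -0.0]
force: [0.3, -0.8, 0.0]
width: 1.001
grasp_force: 0.0
```

```bash
cat >>h.py <<'E'
from scipy.spatial.transform import Rotation as Ro
def togo(x,y,z,yaw=None):
    s=monitor.observe();R=Ro.from_quat(s["tcp_rot"]).as_matrix();d=R.T@(np.array([x,y,z])-s["eef_pos"])
    yw=np.degrees(np.arctan2(R[1,0],R[0,0]))
    print("t %.2f pos %s yaw %.2f F %s w %.3f gf %.1f"%(s["clock"],s["eef_pos"].round(4),yw,s["force"].round(1),s["width"],s["grasp_force"]))
    print("tilt",R[:,2].round(4),"mm",(d*1000).round(1),"units",(d/.04).round(3),"spin",None if yaw is None else round((yw-yaw)/180,4))
E
python3 -c "
from h import *
togo(.4923,-.3025,.23,9.3)"
```

```text
t 1.20 pos [ 0.4321 -0.3598  0.2312] yaw 9.42 F [ 0.3 -0.8  0. ] w 1.001 gf 0.0
tilt [-1.e-04  2.e-04 -1.e+00] mm [ 68.8 -46.7   1.2] units [ 1.72  -1.168  0.031] spin 0.0007
```

Request:
{"name": "apply_moves", "arguments": {"targets": [[1,0.57,-0.39,0,0],[1,0.57,-0.39,0,0],[1,0.57,-0.39,0,0],[1,0,0,0.7,0],[1,0,0,0.7,0],[1,0,0,0.7,0],[1,0,0,0.5,0],[1,0,0,0.4,0],[1,0,0,0.4,0],[1,0,0,0.2,0],[1,0,0,0,0]]}}

```text
clock: 2.12
eef_pos: [0.4899, -0.303, 0.0853]
tcp_rot: [0.997, 0.082, -0.001, -0.002]
force: [-0.1, -1.0, 0.0]
width: 1.003
grasp_force: 0.0
```

```bash
python3 - <<'E'
from h import *
togo(.4923,-.3025,.08,9.3)
s=vision.capture("side");t=vision.capture("top")
cv2.imwrite("pics/c.png",np.hstack([crop(s,300,120,80,100,5),crop(t,335,180,80,100,5)]))
E
```

```text
t 2.12 pos [ 0.4899 -0.303   0.0853] yaw 9.42 F [-0.1 -1.   0. ] w 1.003 gf 0.0
tilt [-0.0032  0.0029 -1.    ] mm [ 2.5 -0.   5.3] units [ 0.062 -0.001  0.133] spin 0.0007
```

View pics/c.png

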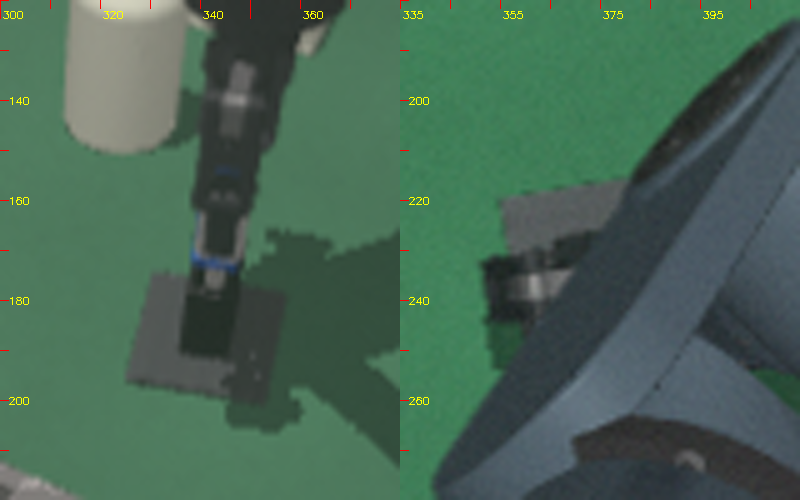

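The finger sits about 2.5 mm to -x of the tongs' centre line in the side crop (finger centre x≈344, lip centre ≈343). I'll correct that and close lightly.

Request:
{"name": "apply_moves", "arguments": {"targets": [[1,0.07,0,0.0,0],[0.2,0,0,0,0],[0,0,0,0,0],[-0.2,0,0,0,0],[-0.24,0,0,0,0],[-0.24,0,0,0,0],[-0.24,0,0,0,0],[-0.24,0,0,0,0]], "grip_force": 30}}

```text
clock: 2.88
eef_pos: [0.4939, -0.3037, 0.0878]
tcp_rot: [0.997, 0.082, 0.0, 0.0]
force: [0.4, -0.0, 3.7]
width: 0.381
grasp_force: 3.5
```

```bash
python3 -c "
from h import *
togo(.4923,-.3025,.075,9.3)"
```

```text
t 2.88 pos [ 0.4939 -0.3037  0.0878] yaw 9.43 F [ 0.4 -0.   3.7] w 0.381 gf 3.5
tilt [ 5.e-04 -6.e-04 -1.e+00] mm [-1.4 -1.4 12.8] units [-0.035 -0.035  0.319] spin 0.0007
```

Request:
{"name": "apply_moves", "arguments": {"targets": [[-0.22,0,0,0.1,0],[-0.22,0,0,0.1,0],[-0.22,0,0,0,0],[-0.22,0,0,0,0]]}}

```text
clock: 3.22
eef_pos: [0.4936, -0.3034, 0.0787]
tcp_rot: [0.997, 0.082, -0.0, -0.0]
force: [0.8, -0.2, 0.1]
width: 0.39
grasp_force: 2.2
```

Request:
{"name": "apply_moves", "arguments": {"targets": [[-0.22,0,0,0.04,0],[-0.22,0,0,0,0],[-0.22,0,0,0,0]]}}

```text
clock: 3.47
eef_pos: [0.4937, -0.3034, 0.0775]
tcp_rot: [0.997, 0.082, -0.0, -0.0]
force: [1.1, -0.0, 0.6]
width: 0.39
grasp_force: 2.2
```

Request:
{"name": "apply_moves", "arguments": {"targets": [[-0.22,0,0,0.04,0],[-0.22,0,0,0.04,0],[-0.22,0,0,0,0],[-0.22,0,0,0,0]]}}

```text
clock: 3.8
eef_pos: [0.4937, -0.3034, 0.0745]
tcp_rot: [0.997, 0.082, 0.0, -0.0]
force: [0.8, 1.0, 3.4]
width: 0.392
grasp_force: 2.4
```

Request:
{"name": "apply_moves", "arguments": {"targets": [[-0.22,0,0,0.04,0],[-0.22,0,0,0.02,0],[-0.22,0,0,0,0],[-0.22,0,0,0,0]]}}

```text
clock: 4.13
eef_pos: [0.4939, -0.3035, 0.0732]
tcp_rot: [0.997, 0.082, 0.0, 0.0]
force: [-0.6, 1.1, 10.6]
width: 0.39
grasp_force: 9.2
```

Request:
{"name": "apply_moves", "arguments": {"targets": [[-0.25,0,0,-0.02,0],[-0.25,0,0,0,0],[-0.25,0,0,0,0],[-0.25,0,0,-0.1,0],[-0.25,0,0,-0.3,0],[-0.25,0,0,-0.5,0],[-0.25,0,0,-0.5,0],[-0.25,0,0,-0.5,0],[-0.25,0,0,-0.5,0],[-0.25,0,0,-0.5,0],[-0.25,0,0,0,0],[-0.25,0,0,0,0]]}}

```text
clock: 5.13
eef_pos: [0.494, -0.3037, 0.19]
tcp_rot: [0.997, 0.082, 0.001, 0.001]
force: [0.3, -0.2, -1.1]
width: 0.375
grasp_force: 5.8
```

```bash
python3 -c "
from h import *
togo(.5335,-.0914,.19,-8.3)"
```

```text
t 5.13 pos [ 0.494  -0.3037  0.19  ] yaw 9.43 F [ 0.3 -0.2 -1.1] w 0.375 gf 5.8
tilt [ 0.0015 -0.0015 -1.    ] mm [  73.8 -202.9   -0.3] units [ 1.845 -5.073 -0.007] spin 0.0985
```

Request:
{"name": "apply_moves", "arguments": {"targets": [[-0.25,0,0,0,0.033],[-0.25,0,0,0,0.033],[-0.25,0,0,0,0.0325],[-0.25,0.03,-0.7,0,0],[-0.25,0.03,-0.8,0,0],[-0.25,0.03,-0.8,0,0],[-0.25,0.03,-0.8,0,0],[-0.25,0.03,-0.8,0,0],[-0.25,0.03,-0.8,0,0],[-0.25,0.03,-0.7,0,0],[-0.25,0,0,0,0],[-0.25,0,0,0,0]]}}

```text
clock: 6.13
eef_pos: [0.5321, -0.089, 0.1875]
tcp_rot: [0.997, -0.071, -0.002, -0.0]
force: [-0.0, -0.7, -1.1]
width: 0.376
grasp_force: 5.0
```

```bash
python3 - <<'E'
from h import *
togo(.5335,-.0914,.19,-8.3)
s=vision.capture("side");t=vision.capture("top")
cv2.imwrite("pics/d.png",np.hstack([crop(s,250,140,80,110,5),crop(t,240,160,80,110,5)]))
E
```

```text
t 6.13 pos [ 0.5321 -0.089   0.1875] yaw -8.11 F [-0.  -0.7 -1.1] w 0.376 gf 5.0
tilt [-0.0034  0.001  -1.    ] mm [ 1.7  2.2 -2.6] units [ 0.042  0.054 -0.064] spin 0.0011
```

View pics/d.png

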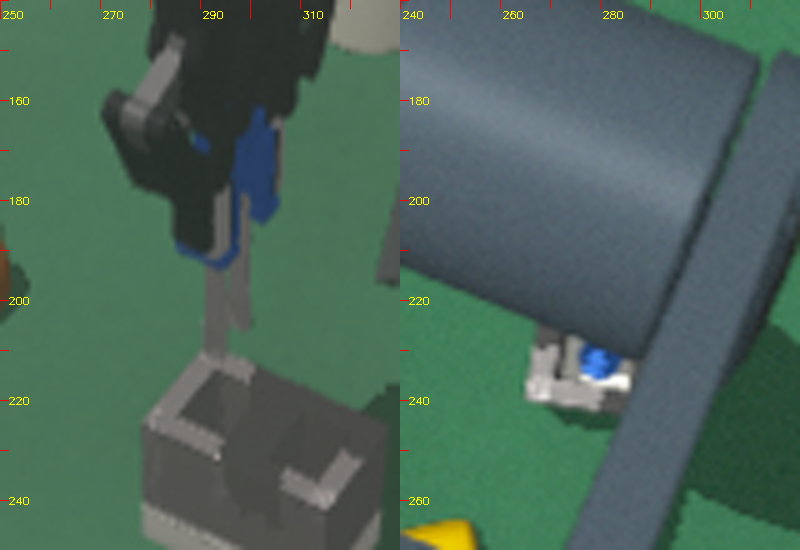

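Side crop: the near jaw's lower end is at about (293.2,211) and the far one's at about (298.4,205.6), above and behind the pocket at (296,219). I'll compare these with the kinematic prediction.

```bash
python3 - <<'E'
from h import *
s=monitor.observe();R=Ro.from_quat(s["tcp_rot"]).as_matrix();c=s["eef_pos"]+R[:,2]*.068
tips=[c+R[:,1]*.009*k for k in(1,-1)]
print(c,R[:,1],proj("side",tips))
for k,u in((0,(293.2,211)),(1,(298.4,205.6))):print(atz("side",u,c[2])-tips[k])
im=vision.capture("side");cv2.imwrite("pics/e.png",crop(im,275,190,40,30,20))
E
```

```text
[ 0.53249689 -0.09110505  0.11994486] [-1.44174288e-01 -9.89552310e-01  3.18402569e-05] [[297.48782166 203.758066  ]
 [292.94159457 209.19504018]]
[ 1.57993437e-04  2.21956277e-02 -2.86562312e-07]
[-6.31956843e-03 -1.37491768e-02  2.86562312e-07]
```

View pics/e.png

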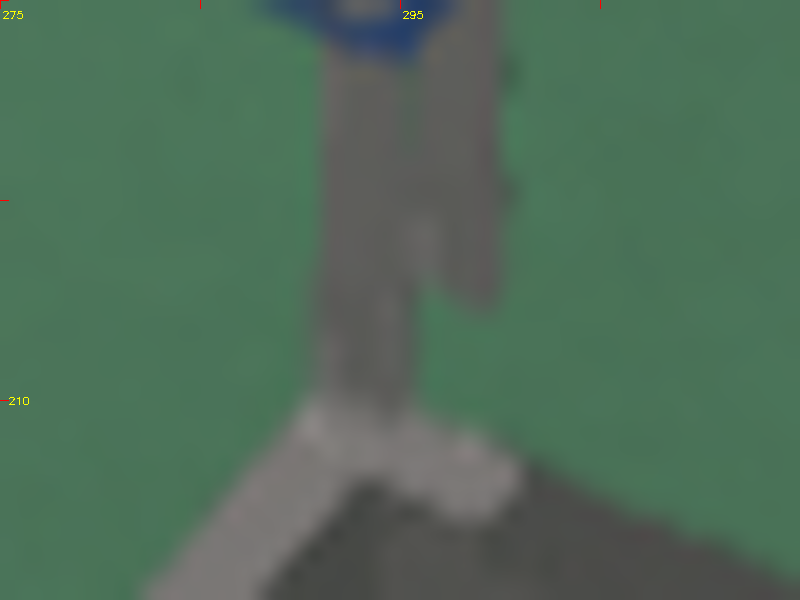

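Observed jaw tips match the prediction within about 1 px. That puts the averaged camera estimates right: pocket (.5338,-.0914), seat (.6012,.1530).

```bash
python3 -c "
from h import *
togo(.5338,-.0914,.093,-8.3)"
```

```text
t 6.28 pos [ 0.5328 -0.0917  0.1882] yaw -8.35 F [-0.  -0.5 -1.2] w 0.372 gf 5.0
tilt [-1.4e-03  1.0e-04 -1.0e+00] mm [ 1.1 -0.4 95.2] units [ 0.027 -0.01   2.379] spin -0.0003
```

Request:
{"name": "apply_moves", "arguments": {"targets": [[-0.25,0.025,-0.01,0,0],[-0.25,0,0,0.3,0],[-0.25,0,0,0.4,0],[-0.25,0,0,0.4,0],[-0.25,0,0,0.3,0],[-0.25,0,0,0.1,0],[-0.25,0,0,0,0],[-0.25,0,0,0,0]]}}

```text
clock: 6.95
eef_pos: [0.5345, -0.0914, 0.129]
tcp_rot: [0.997, -0.073, 0.0, 0.0]
force: [-0.5, -0.7, -0.6]
width: 0.379
grasp_force: 5.0
```

Request:
{"name": "apply_moves", "arguments": {"targets": [[-0.25,0,0,0.1,0],[-0.25,0,0,0.1,0],[-0.25,0,0,0.1,0],[-0.25,0,0,0.1,0],[-0.25,0,0,0,0],[-0.25,0,0,0,0]]}}

```text
clock: 7.45
eef_pos: [0.5341, -0.0905, 0.1126]
tcp_rot: [0.997, -0.072, -0.0, -0.0]
force: [0.5, -0.8, -0.4]
width: 0.375
grasp_force: 5.0
```

Request:
{"name": "apply_moves", "arguments": {"targets": [[-0.25,0,0.01,0.05,0],[-0.25,0,0,0.05,0],[-0.25,0,0,0.05,0],[-0.25,0,0,0,0],[-0.25,0,0,0,0]]}}

```text
clock: 7.87
eef_pos: [0.5341, -0.091, 0.1068]
tcp_rot: [0.997, -0.072, -0.0, -0.0]
force: [-0.3, 0.0, -1.7]
width: 0.378
grasp_force: 5.0
```

Request:
{"name": "apply_moves", "arguments": {"targets": [[-0.25,0,0,0.05,0],[-0.25,0,0,0.05,0],[-0.25,0,0,0.05,0],[-0.25,0,0,0,0],[-0.25,0,0,0,0]]}}

```text
clock: 8.28
eef_pos: [0.5341, -0.091, 0.1007]
tcp_rot: [0.997, -0.072, -0.0, -0.0]
force: [-0.2, -0.5, -0.8]
width: 0.373
grasp_force: 5.0
```

Tips are at about 33 mm with no contact, so the collar lies on the floor (collar top about 25 mm). I'll continue in finer steps.

Request:
{"name": "apply_moves", "arguments": {"targets": [[-0.25,0,0,0.05,0],[-0.25,0,0,0.05,0],[-0.25,0,0,0.03,0],[-0.25,0,0,0,0],[-0.25,0,0,0,0]]}}

```text
clock: 8.7
eef_pos: [0.5341, -0.091, 0.0956]
tcp_rot: [0.997, -0.072, -0.0, -0.0]
force: [-0.7, -0.4, -1.3]
width: 0.377
grasp_force: 5.0
```

Request:
{"name": "apply_moves", "arguments": {"targets": [[-0.25,0,0,0.03,0],[-0.25,0,0,0.02,0],[-0.25,0,0,0,0],[-0.25,0,0,0,0]]}}

```text
clock: 9.03
eef_pos: [0.5342, -0.091, 0.0937]
tcp_rot: [0.997, -0.072, -0.0, -0.0]
force: [-0.0, 0.7, -2.1]
width: 0.376
grasp_force: 5.0
```

Request:
{"name": "apply_moves", "arguments": {"targets": [[-0.25,0,0,0.03,0],[-0.25,0,0,0,0],[-0.25,0,0,0,0]]}}

```text
clock: 9.28
eef_pos: [0.5346, -0.0911, 0.0933]
tcp_rot: [0.997, -0.072, 0.0, 0.0]
force: [-1.1, 0.0, 4.6]
width: 0.373
grasp_force: 8.1
```

Request:
{"name": "apply_moves", "arguments": {"targets": [[-0.25,0,0,0.03,0],[-0.25,0,0,0,0],[-0.25,0,0,0,0]]}}

```text
clock: 9.53
eef_pos: [0.5351, -0.0912, 0.0932]
tcp_rot: [0.997, -0.072, 0.001, 0.0]
force: [-1.0, 1.4, 12.2]
width: 0.374
grasp_force: 11.8
```

Request:
{"name": "apply_moves", "arguments": {"targets": [[-0.25,0,0,-0.04,0],[-0.25,0,0,0,0],[-0.35,0,0,0,0],[-0.45,0,0,0,0],[-0.6,0,0,0,0],[-0.6,0,0,0,0],[-0.6,0,0,0,0],[-0.6,0,0,0,0]], "grip_force": 40}}

```text
clock: 10.2
eef_pos: [0.5351, -0.0909, 0.0941]
tcp_rot: [0.997, -0.073, 0.001, -0.0]
force: [-0.1, 1.3, 9.5]
width: 0.288
grasp_force: 40.3
```

```bash
python3 -c "
from h import *
togo(.5338,-.0914,.093,-8.3)"
```

```text
t 10.20 pos [ 0.5351 -0.0909  0.0941] yaw -8.32 F [-0.1  1.3  9.5] w 0.288 gf 40.3
tilt [ 2.1e-03  1.0e-04 -1.0e+00] mm [-1.2  0.7  1.1] units [-0.03   0.017  0.027] spin -0.0001
```

Request:
{"name": "apply_moves", "arguments": {"targets": [[-0.6,0,0,-0.05,0],[-0.6,0,0,-0.03,0],[-0.6,0,0,0,0]]}}

```text
clock: 10.45
eef_pos: [0.5346, -0.0909, 0.096]
tcp_rot: [0.997, -0.073, 0.0, -0.0]
force: [1.4, 2.1, 0.2]
width: 0.291
grasp_force: 41.6
```

Request:
{"name": "apply_moves", "arguments": {"targets": [[-0.6,0,0,-0.03,0],[-0.6,0,0,-0.03,0],[-0.6,0,0,0,0]]}}

```text
clock: 10.7
eef_pos: [0.5347, -0.0914, 0.0988]
tcp_rot: [0.997, -0.072, 0.001, 0.0]
force: [0.3, -0.1, 1.7]
width: 0.284
grasp_force: 41.5
```

Request:
{"name": "apply_moves", "arguments": {"targets": [[-0.6,0,0,-0.04,0],[-0.6,0,0,-0.04,0],[-0.6,0,0,0,0]]}}

```text
clock: 10.95
eef_pos: [0.5342, -0.0912, 0.102]
tcp_rot: [0.997, -0.072, 0.0, 0.0]
force: [1.2, 0.7, -0.6]
width: 0.287
grasp_force: 41.3
```

Request:
{"name": "apply_moves", "arguments": {"targets": [[-0.6,0,0,-0.04,0],[-0.6,0,0,-0.04,0],[-0.6,0,0,0,0]]}}

```text
clock: 11.2
eef_pos: [0.5338, -0.091, 0.1051]
tcp_rot: [0.997, -0.072, -0.0, -0.0]
force: [0.3, -0.3, -0.6]
width: 0.285
grasp_force: 41.4
```

No pull-out force was felt, so I'll lift clear and check for yellow at the tips.

Request:
{"name": "apply_moves", "arguments": {"targets": [[-0.6,0,0,-0.2,0],[-0.6,0,0,-0.3,0],[-0.6,0,0,-0.3,0],[-0.6,0,0,-0.4,0],[-0.6,0,0,-0.4,0],[-0.6,0,0,-0.2,0],[-0.6,0,0,0,0],[-0.6,0,0,0,0]]}}

```text
clock: 11.87
eef_pos: [0.5339, -0.0909, 0.1772]
tcp_rot: [0.997, -0.072, 0.0, 0.0]
force: [-0.6, 0.5, -1.7]
width: 0.285
grasp_force: 41.4
```

```bash
python3 - <<'E'
from h import *
togo(.5338,-.0914,.19,-8.3)
s=vision.capture("side")
h=cv2.cvtColor(s,cv2.COLOR_RGB2HSV)
m=cv2.inRange(h,(18,120,70),(35,255,255))
n,l,st,c=cv2.connectedComponentsWithStats(m)
for i in range(1,n):
    if st[i,4]>3:print(st[i],c[i])
m=s["eef_pos"] if isinstance(s,dict) else monitor.observe()["eef_pos"]
print(proj("side",[m-[0,0,.068]]))
cv2.imwrite("pics/f.png",crop(s,265,170,60,80,7))
E
```

```text
t 11.87 pos [ 0.5339 -0.0909  0.1772] yaw -8.30 F [-0.6  0.5 -1.7] w 0.285 gf 41.4
tilt [ 1.e-04 -1.e-04 -1.e+00] mm [ -0.    0.5 -12.8] units [-0.001  0.012 -0.321] spin 0.0
[296 205   3  10  17] [296.58823529 210.41176471]
[329 279  17  44 523] [337.08030593 300.1873805 ]
[229 358   7   5  27] [231.88888889 360.2962963 ]
[220 365  14   8  79] [225.53164557 368.32911392]
[226 375   7   6  30] [228.66666667 377.76666667]
[184 397  12  13 121] [189.02479339 403.16528926]
[[294.65580833 210.19644028]]
```

View pics/f.png

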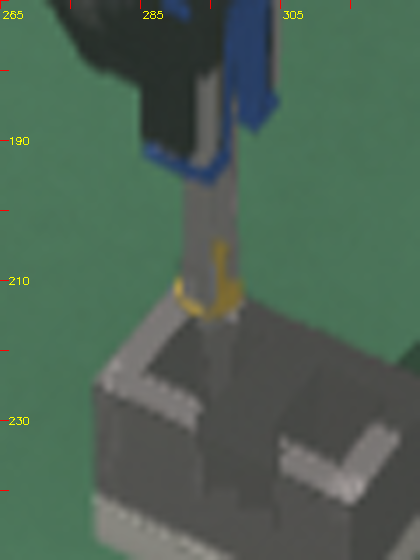

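The pin is held upright in the jaws, with its collar at about (294.5,213). Now over to the seat.

Request:
{"name": "apply_moves", "arguments": {"targets": [[-0.6,0.05,-0.4,0,0],[-0.6,0.1,-0.7,0,0],[-0.6,0.1,-0.8,0,0],[-0.6,0.1,-0.8,0,0],[-0.6,0.1,-0.8,0,0],[-0.6,0.1,-0.8,0,0],[-0.6,0.1,-0.8,0,0],[-0.6,0.1,-0.75,0,0],[-0.6,0.04,-0.43,0,0],[-0.6,0,0,0.6,0],[-0.6,0,0,0.4,0],[-0.6,0,0,0,0]]}}

```text
clock: 12.92
eef_pos: [0.5979, 0.1533, 0.132]
tcp_rot: [0.997, -0.072, -0.005, 0.001]
force: [-0.8, 0.4, -2.2]
width: 0.289
grasp_force: 41.4
```

Request:
{"name": "apply_moves", "arguments": {"targets": [[-0.6,0,0,0,0],[-0.6,0,0,0,0],[-0.6,0,0,0,0]]}}

```text
clock: 13.17
eef_pos: [0.6025, 0.1527, 0.1377]
tcp_rot: [0.997, -0.073, 0.001, -0.0]
force: [0.3, -0.6, -0.7]
width: 0.293
grasp_force: 41.4
```

```bash
python3 - <<'E'
from h import *
togo(.6012,.153,.107,-8.3)
s=vision.capture("side");t=vision.capture("top")
cv2.imwrite("pics/g.png",np.hstack([crop(s,180,270,60,80,6.6),crop(t,150,150,60,80,6.6)]))
E
```

```text
t 13.17 pos [0.6025 0.1527 0.1377] yaw -8.34 F [ 0.3 -0.6 -0.7] w 0.293 gf 41.4
tilt [ 1.6e-03  1.0e-04 -1.0e+00] mm [-1.4 -0.2 30.7] units [-0.034 -0.004  0.768] spin -0.0002
```

View pics/g.png

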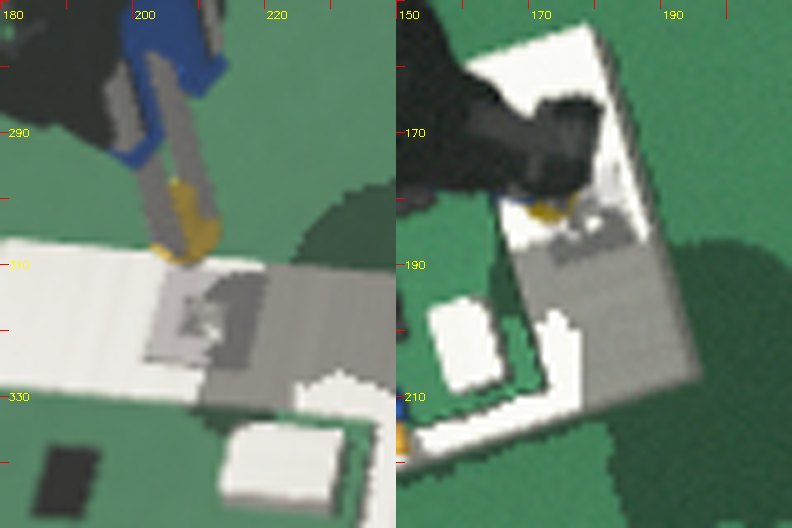

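Side: the collar spans u 203–213 with its bottom at v≈310, and the seat hole is at (210.5,318). In the top view only the collar's lower arc shows, centre ≈(173.3,179). I'll compare both with the kinematics.

```bash
python3 - <<'E'
from h import *
p=monitor.observe()["eef_pos"];z=p[2]-.071
a=np.linspace(0,2*np.pi,60)
ring=np.c_[p[0]+.01*np.cos(a),p[1]+.01*np.sin(a),np.full(60,z)]
for n in("side","top"):
    r=proj(n,ring);print(n,"u",r[:,0].min(),r[:,0].max(),"vmax",r[:,1].max(),"c",proj(n,[[p[0],p[1],z]]))
for n,u,h in(("side",(208.2,306.4),(210.5,317.8)),("top",(173.3,179),(178.8,182.8))):
    print(n,"hole-pin",(atz(n,h,.022)-atz(n,u,z))[:2].round(4), "pin-tcp",(atz(n,u,z)-p)[:2].round(4))
E
```

```text
side u 202.17733964089444 213.20691681533663 vmax 309.0902139332909 c [[207.70240716 304.19132873]]
top u 167.85565306589518 176.76301340532365 vmax 183.84114626734902 c [[172.30834412 179.36062099]]
side hole-pin [ 0.0024 -0.001 ] pin-tcp [-0.0032  0.0036]
top hole-pin [-0.0025  0.0007] pin-tcp [ 0.0008 -0.0022]
```

```bash
python3 - <<'E'
from h import *
print(atz("side",(210.1,316.9),.022),atz("top",(178.0,183.0),.022))
togo(.6013,.153,.107,-8.3)
E
```

```text
[0.60334463 0.15384847 0.022     ] [0.60038756 0.15303924 0.022     ]
t 13.27 pos [0.6025 0.1527 0.138 ] yaw -8.34 F [ 0.1 -0.4 -0.9] w 0.286 gf 41.4
tilt [ 2.e-03  2.e-04 -1.e+00] mm [-1.3 -0.2 31. ] units [-0.033 -0.004  0.775] spin -0.0002
```

Request:
{"name": "apply_moves", "arguments": {"targets": [[-0.6,-0.02,-0.015,0.2,0],[-0.6,0,0,0.2,0],[-0.6,0,0,0.2,0],[-0.6,0,0,0,0],[-0.6,0,0,0,0]]}}

```text
clock: 13.68
eef_pos: [0.6002, 0.1536, 0.1117]
tcp_rot: [0.997, -0.072, -0.001, 0.0]
force: [1.2, -0.9, -1.1]
width: 0.286
grasp_force: 41.4
```

Request:
{"name": "apply_moves", "arguments": {"targets": [[-0.6,0,0,0.06,0],[-0.6,0,0,0.06,0],[-0.6,0,0,0,0],[-0.6,0,0,0,0]]}}

```text
clock: 14.02
eef_pos: [0.601, 0.1537, 0.1081]
tcp_rot: [0.997, -0.072, -0.0, -0.0]
force: [-0.9, -0.9, -1.0]
width: 0.289
grasp_force: 41.4
```

Request:
{"name": "apply_moves", "arguments": {"targets": [[-0.6,0,0,0.04,0],[-0.6,0,0,0.04,0],[-0.6,0,0,0,0]]}}

```text
clock: 14.27
eef_pos: [0.601, 0.1536, 0.1047]
tcp_rot: [0.997, -0.072, -0.0, 0.0]
force: [0.0, 1.1, -0.7]
width: 0.289
grasp_force: 41.4
```

Request:
{"name": "apply_moves", "arguments": {"targets": [[-0.6,0,0,0.04,0],[-0.6,0,0,0.02,0],[-0.6,0,0,0,0]]}}

```text
clock: 14.52
eef_pos: [0.6014, 0.1537, 0.1025]
tcp_rot: [0.997, -0.072, 0.0, -0.0]
force: [0.8, 0.4, -1.7]
width: 0.284
grasp_force: 41.3
```

Request:
{"name": "apply_moves", "arguments": {"targets": [[-0.6,0,0,0.03,0],[-0.6,0,0,0.03,0],[-0.6,0,0,0,0]]}}

```text
clock: 14.77
eef_pos: [0.6014, 0.1537, 0.1]
tcp_rot: [0.997, -0.072, 0.0, -0.0]
force: [0.7, 0.1, -1.1]
width: 0.285
grasp_force: 41.2
```

Request:
{"name": "apply_moves", "arguments": {"targets": [[-0.6,0,0,0.04,0],[-0.6,0,0,0.03,0],[-0.6,0,0,0,0]]}}

```text
clock: 15.02
eef_pos: [0.6013, 0.1537, 0.0972]
tcp_rot: [0.997, -0.072, 0.0, -0.0]
force: [1.6, 0.1, -1.5]
width: 0.289
grasp_force: 41.2
```

Request:
{"name": "apply_moves", "arguments": {"targets": [[-0.6,0,0,0.03,0],[-0.6,0,0,0.03,0],[-0.6,0,0,0,0]]}}

```text
clock: 15.27
eef_pos: [0.6014, 0.1535, 0.0949]
tcp_rot: [0.997, -0.072, 0.0, 0.0]
force: [1.9, -0.9, -1.6]
width: 0.286
grasp_force: 41.3
```

Request:
{"name": "apply_moves", "arguments": {"targets": [[-0.6,0,0,0.03,0],[-0.6,0,0,0.02,0],[-0.6,0,0,0,0]]}}

```text
clock: 15.52
eef_pos: [0.6016, 0.1536, 0.0941]
tcp_rot: [0.997, -0.072, 0.001, 0.0]
force: [-0.4, 0.0, 7.2]
width: 0.288
grasp_force: 42.3
```

Request:
{"name": "apply_moves", "arguments": {"targets": [[-0.6,0,0,0.03,0],[-0.6,0,0,0.0,0],[-0.6,0,0,0,0]]}}

```text
clock: 15.77
eef_pos: [0.6017, 0.1536, 0.0941]
tcp_rot: [0.997, -0.072, 0.001, 0.0]
force: [-0.5, -1.6, 13.1]
width: 0.284
grasp_force: 43.1
```

Request:
{"name": "apply_moves", "arguments": {"targets": [[-0.6,0,0,0.02,0],[-0.6,0,0,0.0,0],[-0.6,0,0,0,0]]}}

```text
clock: 16.02
eef_pos: [0.6017, 0.1536, 0.094]
tcp_rot: [0.997, -0.072, 0.001, 0.0]
force: [-2.6, -0.6, 17.9]
width: 0.286
grasp_force: 43.7
```

```bash
python3 - <<'E'
from h import *
togo(.6018,.1536,.093,-8.3)
t=vision.capture("top");s=vision.capture("side")
p=monitor.observe()["eef_pos"]
a=np.linspace(0,2*np.pi,60)
for z in(.022,.025,.028,.031):
    ring=np.c_[p[0]+.01*np.cos(a),p[1]+.01*np.sin(a),np.full(60,z)]
    r=proj("side",ring);print(z,r.min(0).round(1),r.max(0).round(1))
cv2.imwrite("pics/h.png",np.hstack([crop(s,190,290,40,50,10),crop(s,165,380,40,40,10)[:500,:] if 0 else cv2.copyMakeBorder(crop(s,165,375,40,45,10),0,50,0,0,0)]))
E
```

```text
t 16.02 pos [0.6017 0.1536 0.094 ] yaw -8.28 F [-2.6 -0.6 17.9] w 0.286 gf 43.7
tilt [ 2.1e-03 -3.0e-04 -1.0e+00] mm [ 0.1 -0.1  1. ] units [ 0.002 -0.001  0.025] spin 0.0001
0.022 [205.6 312.3] [216.2 321.9]
0.025 [205.4 311.5] [216.  321.1]
0.028 [205.2 310.7] [215.8 320.3]
0.031 [205.  309.9] [215.7 319.5]
```

View pics/h.png

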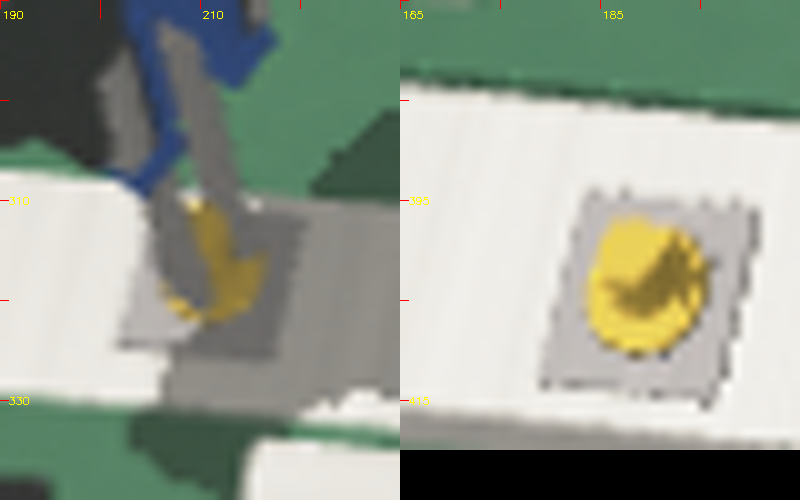

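The collar shows at v≈322 on the seat, where a seated pin should be, and the contact is stiff at 18 N. Now I'll bear down slightly more and hold.

Request:
{"name": "apply_moves", "arguments": {"targets": [[-0.6,0,0,0.02,0],[-0.6,0,0,0,0],[-0.6,0,0,0,0],[-0.6,0,0,0,0]]}}

```text
clock: 16.45
eef_pos: [0.6018, 0.1536, 0.094]
tcp_rot: [0.997, -0.072, 0.001, 0.0]
force: [-3.3, -0.3, 20.7]
width: 0.29
grasp_force: 44.2
```

Request:
{"name": "apply_moves", "arguments": {"targets": [[-0.6,0,0,0.005,0],[-0.6,0,0,0,0],[-0.6,0,0,0,0],[-0.6,0,0,0,0],[-0.6,0,0,0,0],[-0.6,0,0,0,0],[-0.6,0,0,0,0]]}}

```text
clock: 17.03
eef_pos: [0.6018, 0.1536, 0.094]
tcp_rot: [0.997, -0.072, 0.001, 0.0]
force: [-3.9, -0.5, 22.2]
width: 0.289
grasp_force: 44.4
```

Request:
{"name": "apply_moves", "arguments": {"targets": [[-0.6,0,0,0,0],[-0.6,0,0,0,0],[-0.6,0,0,0,0],[-0.6,0,0,0,0],[-0.6,0,0,0,0],[-0.6,0,0,0,0],[-0.6,0,0,0,0],[-0.6,0,0,0,0]]}}

```text
clock: 17.7
eef_pos: [0.6018, 0.1536, 0.094]
tcp_rot: [0.997, -0.072, 0.001, 0.0]
force: [-3.5, -1.2, 21.2]
width: 0.286
grasp_force: 44.4
```

Request:
{"name": "apply_moves", "arguments": {"targets": [[-0.6,0,0,0.01,0],[-0.6,0,0,0,0],[-0.6,0,0,0,0],[-0.6,0,0,0,0],[-0.6,0,0,0,0],[-0.6,0,0,0,0],[-0.6,0,0,0,0],[-0.6,0,0,0,0],[-0.6,0,0,0,0],[-0.6,0,0,0,0],[-0.6,0,0,0,0],[-0.6,0,0,0,0]]}}

```text
clock: 18.7
eef_pos: [0.6018, 0.1536, 0.0939]
tcp_rot: [0.997, -0.072, 0.001, 0.0]
force: [-3.1, -1.9, 24.2]
width: 0.283
grasp_force: 44.6
```

Request:
{"name": "apply_moves", "arguments": {"targets": [[-0.6,0,0,0,0],[-0.6,0,0,0,0],[-0.6,0,0,0,0]]}}

```text
clock: 18.95
eef_pos: [0.6018, 0.1536, 0.094]
tcp_rot: [0.997, -0.072, 0.001, 0.0]
force: [-4.5, -0.7, 23.3]
width: 0.289
grasp_force: 44.6
```

Request:
{"name": "apply_moves", "arguments": {"targets": [[-0.6,0,0,-0.04,0],[-0.6,0,0,-0.04,0],[-0.5,0,0,0,0],[-0.4,0,0,0,0],[-0.3,0,0,0,0],[-0.25,0,0,0,0],[-0.25,0,0,0,0],[-0.25,0,0,0,0]]}}

```text
clock: 19.62
eef_pos: [0.6014, 0.1539, 0.0933]
tcp_rot: [0.997, -0.073, 0.0, -0.0]
force: [0.5, 0.2, 6.7]
width: 0.373
grasp_force: 5.9
```

Request:
{"name": "apply_moves", "arguments": {"targets": [[-0.25,0,0,-0.05,0],[-0.25,0,0,-0.1,0],[-0.25,0,0,-0.1,0],[-0.25,0,0,-0.1,0],[-0.25,0,0,0,0],[-0.25,0,0,0,0]]}}

```text
clock: 20.12
eef_pos: [0.6011, 0.1537, 0.1069]
tcp_rot: [0.997, -0.072, 0.0, -0.0]
force: [0.3, 1.1, -1.2]
width: 0.374
grasp_force: 6.6
```

Request:
{"name": "apply_moves", "arguments": {"targets": [[-0.25,0,0,-0.4,0],[-0.25,0,0,-0.6,0],[-0.25,0,0,-0.6,0],[-0.25,0,0,-0.5,0],[-0.25,0,0,-0.2,-0.033],[-0.25,0,0,0,-0.033],[-0.25,0,0,0,-0.0325],[-0.25,0,0,0,0]]}}

```text
clock: 20.78
eef_pos: [0.6008, 0.1537, 0.1988]
tcp_rot: [0.997, 0.083, -0.0, -0.0]
force: [-1.0, 0.1, -0.4]
width: 0.377
grasp_force: 6.6
```

Request:
{"name": "apply_moves", "arguments": {"targets": [[-0.25,-0.3,0.72,0,0],[-0.25,-0.33,0.78,0,0],[-0.25,-0.33,0.78,0,0],[-0.25,-0.33,0.78,0,0],[-0.25,-0.33,0.78,0,0],[-0.25,-0.33,0.78,0,0],[-0.25,-0.33,0.78,0,0],[-0.25,-0.33,0.78,0,0],[-0.25,-0.33,0.78,0,0],[-0.25,-0.33,0.78,0,0],[-0.25,-0.33,0.78,0,0],[-0.25,-0.33,0.78,0,0]]}}

```text
clock: 21.78
eef_pos: [0.506, -0.2405, 0.1984]
tcp_rot: [0.997, 0.081, -0.0, -0.0]
force: [-0.5, 0.2, -0.4]
width: 0.376
grasp_force: 6.6
```

Request:
{"name": "apply_moves", "arguments": {"targets": [[-0.25,-0.3,0.7,0,0],[-0.25,-0.2,0.5,0,0],[-0.25,0,0,0,0],[-0.25,0,0,0,0],[-0.25,0,0,0,0]]}}

```text
clock: 22.2
eef_pos: [0.4946, -0.2889, 0.1982]
tcp_rot: [0.997, 0.081, -0.0, -0.001]
force: [-0.1, 0.4, -1.7]
width: 0.375
grasp_force: 6.5
```

```bash
python3 - <<'E'
from h import *
togo(.4939,-.3035,.132,9.43)
s=vision.capture("side")
m=cv2.inRange(cv2.cvtColor(s,cv2.COLOR_RGB2HSV),(18,120,70),(35,255,255))
n,l,st,c=cv2.connectedComponentsWithStats(m)
for i in range(1,n):
    if st[i,4]>8:print(st[i],c[i])
cv2.imwrite("pics/i.png",np.hstack([crop(s,300,130,60,75,6.6),crop(s,190,290,60,75,6.6)]))
E
```

```text
t 22.20 pos [ 0.4946 -0.2889  0.1982] yaw 9.33 F [-0.1  0.4 -1.7] w 0.375 gf 6.5
tilt [-0.001   0.0016 -1.    ] mm [-3.1 14.4 66.2] units [-0.076  0.361  1.655] spin -0.0005
[329 279  17  44 521] [337.07677543 300.21880998]
[206 311  10  11  85] [210.27058824 316.23529412]
[229 358   7   5  27] [231.88888889 360.2962963 ]
[220 365  14   8  80] [225.6125 368.3625]
[226 375   7   6  30] [228.66666667 377.76666667]
[184 397  12  13 121] [189.02479339 403.16528926]
```

View pics/i.png

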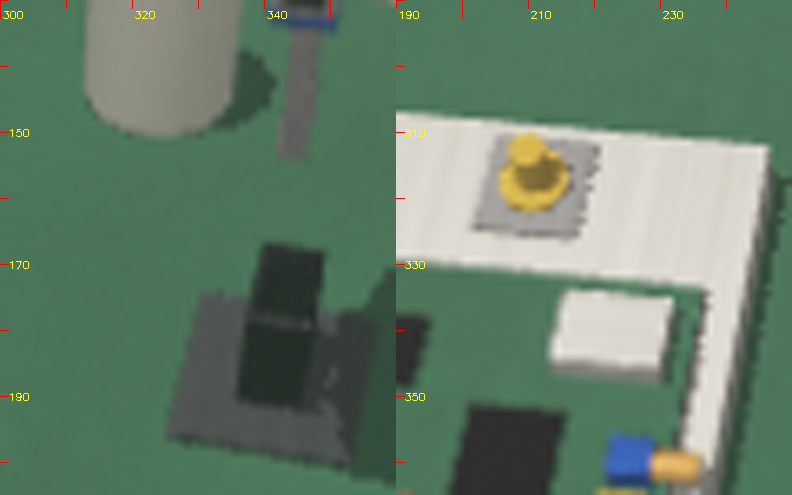

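The pin stands seated on the carrier with its collar on the seat (side 210,316), and the tongs hang straight near the stand. That was my last picture view, and I count 11, one over the limit of 10. From here I'll use numbers only.

Request:
{"name": "apply_moves", "arguments": {"targets": [[-0.25,-0.076,0.36,0,0],[-0.25,0,0,0.3,0],[-0.25,0,0,0.5,0],[-0.25,0,0,0.5,0],[-0.25,0,0,0.3,0],[-0.25,0,0,0,0],[-0.25,0,0,0,0],[-0.25,0,0,0,0]]}}

```text
clock: 22.92
eef_pos: [0.4952, -0.3047, 0.1355]
tcp_rot: [0.997, 0.082, 0.001, 0.001]
force: [0.1, 1.0, -0.2]
width: 0.374
grasp_force: 6.6
```

```bash
python3 -c "
from h import *
togo(.4938,-.3035,.075,9.43)"
```

```text
t 22.92 pos [ 0.4952 -0.3047  0.1355] yaw 9.46 F [ 0.1  1.  -0.2] w 0.374 gf 6.6
tilt [ 0.0012 -0.0012 -1.    ] mm [-1.2 -1.5 60.5] units [-0.03  -0.038  1.512] spin 0.0002
```

Request:
{"name": "apply_moves", "arguments": {"targets": [[-0.25,-0.03,-0.03,0.1,0],[-0.25,0,0,0.1,0],[-0.25,0,0,0.1,0],[-0.25,0,0,0.1,0],[-0.25,0,0,0.1,0],[-0.25,0,0,0,0],[-0.25,0,0,0,0]]}}

```text
clock: 23.5
eef_pos: [0.4928, -0.3033, 0.1143]
tcp_rot: [0.997, 0.082, -0.0, -0.0]
force: [0.5, -0.4, -1.5]
width: 0.374
grasp_force: 6.5
```

Request:
{"name": "apply_moves", "arguments": {"targets": [[-0.25,0,0,0.15,0],[-0.25,0,0,0.15,0],[-0.25,0,0,0.15,0],[-0.25,0,0,0,0],[-0.25,0,0,0,0]]}}

```text
clock: 23.92
eef_pos: [0.4926, -0.3031, 0.096]
tcp_rot: [0.997, 0.082, -0.001, -0.001]
force: [-0.4, -0.1, -0.8]
width: 0.37
grasp_force: 6.5
```

In the socket without contact (tips ≈ 28 mm). Lower the remaining 22 mm.

Request:
{"name": "apply_moves", "arguments": {"targets": [[-0.25,0.02,0,0.15,0],[-0.25,0,0,0.15,0],[-0.25,0,0,0.12,0],[-0.25,0,0,0,0],[-0.25,0,0,0,0]]}}

```text
clock: 24.33
eef_pos: [0.4935, -0.303, 0.0793]
tcp_rot: [0.997, 0.082, -0.0, -0.0]
force: [-0.4, -0.3, -0.7]
width: 0.377
grasp_force: 6.5
```

Request:
{"name": "apply_moves", "arguments": {"targets": [[-0.25,0,0,0.06,0],[-0.25,0,0,0.04,0],[-0.25,0,0,0.03,0],[-0.25,0,0,0,0],[-0.25,0,0,0,0]]}}

```text
clock: 24.75
eef_pos: [0.4938, -0.3033, 0.0747]
tcp_rot: [0.997, 0.082, 0.0, 0.0]
force: [-0.1, 0.6, -1.4]
width: 0.379
grasp_force: 6.5
```

Request:
{"name": "apply_moves", "arguments": {"targets": [[-0.25,0,0,0.03,0],[-0.25,0,0,0.02,0],[-0.25,0,0,0,0],[-0.25,0,0,0,0]]}}

```text
clock: 25.08
eef_pos: [0.494, -0.3034, 0.0734]
tcp_rot: [0.997, 0.082, 0.0, 0.0]
force: [-0.7, -0.4, 4.7]
width: 0.38
grasp_force: 7.2
```

Request:
{"name": "apply_moves", "arguments": {"targets": [[-0.2,0,0,-0.02,0],[-0.15,0,0,0,0],[0,0,0,0,0],[0.3,0,0,0,0],[0.7,0,0,0,0],[1,0,0,0,0],[1,0,0,0,0],[1,0,0,0,0],[1,0,0,0,0]]}}

```text
clock: 25.83
eef_pos: [0.4938, -0.3033, 0.0735]
tcp_rot: [0.997, 0.082, -0.0, -0.0]
force: [-0.6, 0.8, -0.1]
width: 0.999
grasp_force: 0.0
```

Request:
{"name": "apply_moves", "arguments": {"targets": [[1,0,0,-0.2,0],[1,0,0,-0.4,0],[1,0,0,-0.6,0],[1,0,0,-0.7,0],[1,0,0,-0.7,0],[1,0,0,-0.7,0],[1,0,0,-0.4,0],[1,-0.5,0,0,0],[1,-0.5,0,0,0],[1,0,0,0,0],[1,0,0,0,0],[1,0,0,0,0]]}}

```text
clock: 26.83
eef_pos: [0.4549, -0.31, 0.222]
tcp_rot: [0.997, 0.082, 0.001, 0.0]
force: [0.1, -0.9, -0.3]
width: 1.001
grasp_force: 0.0
```

```bash
python3 - <<'E'
from h import *
togo(.4938,-.3035,.075,9.43)
s=vision.capture("side");h=cv2.cvtColor(s,cv2.COLOR_RGB2HSV)
for nm,lo,hi in(("y",(18,120,70),(35,255,255)),("b",(105,120,60),(120,255,255))):
    n,l,st,c=cv2.connectedComponentsWithStats(cv2.inRange(h,lo,hi))
    for i in range(1,n):
        if st[i,4]>30:print(nm,st[i],c[i].round(1))
ref=cv2.imread("pics/side0.png");r=cv2.resize(ref,(560,420),interpolation=cv2.INTER_AREA)[:,:,::-1]
d=np.abs(s.astype(int)-r).max(2)[143:172,335:356];print("tongs region diff",d.mean(),np.median(d))
E
```

```text
t 26.83 pos [ 0.4549 -0.31    0.222 ] yaw 9.40 F [ 0.1 -0.9 -0.3] w 1.001 gf 0.0
tilt [ 1.1e-03 -5.0e-04 -1.0e+00] mm [ 39.3  -0.2 147. ] units [ 0.983 -0.005  3.675] spin -0.0002
y [329 279  17  44 522] [337.1 300.2]
y [206 311  10  11  85] [210.3 316.2]
y [220 365  14   8  80] [225.6 368.4]
y [184 397  12  13 122] [189.1 403.2]
b [ 406   81   44   62 2028] [430.9 112.2]
b [339 146  13  28 247] [345.  159.6]
b [222 356   7   8  45] [224.8 359.2]
tongs region diff 6.737274220032841 3.0
```

```bash
python3 -c "
from station import arm
print(arm.job_done())"
```

```text
the job is handed in; nothing more can be done
None
```

The yellow pin is drawn and pressed home in the free hole, set with 21–24 N for over a second, and the tongs stand back in their stand; the job was handed in at about 27 s, and I viewed 11 pictures, one over the limit of 10.

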